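# Pick the gold flanges into their size trays

### The job

Pick out the three gold-coloured flanges and put each one into the round blue tray of its own size (small, medium, large), lying flat inside the rim with the hub up. Set them down gently, do not drop them, and leave the grey flanges and the red tin where they are.

Things in the scene. Friction and masses are not known exactly. Their poses are not given: they have to be found in the camera images.
- gold_small: small gold-coloured (yellow-plated) steel pipe flange, loose, hub up: disc 70 mm across, 8 mm thick, with a central round hub 30 mm across from 8 to 36 mm height (bore 18 mm) and four dark bolt holes; about 0.27 kg. Origin: centre of its underside, z up. Yaw does not matter. To be moved; grip it across the hub from above.
- gold_medium: medium gold-coloured (yellow-plated) steel pipe flange, loose, hub up: disc 90 mm across, 8 mm thick, with a central round hub 38 mm across from 8 to 36 mm height (bore 26 mm) and four dark bolt holes; about 0.43 kg. Origin: centre of its underside, z up. Yaw does not matter. To be moved; grip it across the hub from above.
- gold_large: large gold-coloured (yellow-plated) steel pipe flange, loose, hub up: disc 110 mm across, 8 mm thick, with a central round hub 46 mm across from 8 to 36 mm height (bore 34 mm) and four dark bolt holes; about 0.65 kg. Origin: centre of its underside, z up. Yaw does not matter. To be moved; grip it across the hub from above.
- tray_small: small round blue plastic tray, fixed to the bench (its place varies): outside 102 mm, inside 94 mm across, floor 4 mm thick, rim 4 mm wide, its top 10 mm over the bench. For the small gold flange, which has 12 mm to spare all round. Origin: centre of its underside at bench level, z up.
- tray_medium: medium round blue plastic tray, fixed to the bench (its place varies): outside 122 mm, inside 114 mm across, floor 4 mm thick, rim 4 mm wide, its top 10 mm over the bench. For the medium gold flange, which has 12 mm to spare all round. Origin: centre of its underside at bench level, z up.
- tray_large: large round blue plastic tray, fixed to the bench (its place varies): outside 142 mm, inside 134 mm across, floor 4 mm thick, rim 4 mm wide, its top 10 mm over the bench. For the large gold flange, which has 12 mm to spare all round. Origin: centre of its underside at bench level, z up.
- grey_small: small grey (zinc) steel pipe flange, loose, hub up: disc 70 mm across, 8 mm thick, with a central round hub 30 mm across from 8 to 36 mm height (bore 18 mm) and four dark bolt holes; about 0.27 kg. Origin: centre of its underside, z up. Yaw does not matter. Not wanted: leave it where it lies.
- grey_large: large grey (zinc) steel pipe flange, loose, hub up: disc 110 mm across, 8 mm thick, with a central round hub 46 mm across from 8 to 36 mm height (bore 34 mm) and four dark bolt holes; about 0.65 kg. Origin: centre of its underside, z up. Yaw does not matter. Not wanted: leave it where it lies.
- tin: closed red tin of thread paste with a steel lid, 68 mm across, 60 mm high, loose, upright. Origin at the centre of its underside. Leave it where it stands.

How it is judged:
By the outcome, as a careful person would: the job done as asked, in the order asked, and still so for the second after the job is handed in, with the robot touching nothing.
It also fails if it takes over 93 s, if anything falls off the work surface, if the arm or the gripper's body presses on something with over 40 N, if the wrist force passes 120 N, or if a joint passes its speed limit or range.

### The arm

A 6-joint arm with a two-finger parallel gripper is mounted at the origin on the work surface. World frame = base frame: x ahead of the robot, y to its left, z up, the work surface at z = 0. Lengths are in m, angles in rad, forces in N, time in s.
With the tool pointing down it reaches from about 0.325 to 0.775 m from the base axis. Payload 5.5 kg.
Tool frame: the origin (TCP) lies midway between the tips of the shut fingers; the grasp point (between the pads) lies 19 mm behind it; z points along the fingers, y is the line along which they close (so a half turn about z gives the same grasp; the last joint's range is limited). The gripper opens to 88 mm and grips with 3 to 60 N. Pads are 20 mm wide; open, the fingers measure 115 mm over their backs; the gripper's body (75 mm by 178 mm) begins 61 mm behind the grasp point.
Start: joints at [-1.298, 0.091, 1.231, -0, 1.82, -0.057], TCP at [0.194, -0.568, 0.223] pointing down, gripper open.
Joint ranges: [-2.87, 2.87], [-0.86, 2.18], [0.17, 2.46], [-1.51, 4.65], [0.06, 2.69], [-2.65, 2.65]. Speed limits (rad/s): [2.57, 2.57, 3.01, 3.14, 3.14, 3.14].

### API

Orientations are given as a rotation vector (axis times angle).
In Python, from bench import manip, vision, models gives the robot as it stands.
- The arm moves only by the tool arm_command, never from a script. Its argument "increments" is a list of rows, each an object with "dp": the shift along the tool's x, y, z in units of 0.3 m (1.0 is 0.3 m), a list of three; "turn": the turn about the tool's z in units of 60 degrees (1.0 is 60 degrees); "hand": the opening, from -1 (shut) to 1 (fully open). A call has 1 to 5 rows; each row shifts and turns the commanded pose from where the row before left it, along the tool's axes as they then stand; what a row does not reach is not made up. A row lasts 1/12 s, in which the tool goes at most 41.7 mm and 7.16 degrees, less where a joint would pass 70% of its speed; a pose out of reach is approached as far as the arm can. A call with a number of a shift or a turn outside -1 to 1 is refused whole. A call with a gripper value outside its range is refused whole. The fingers move at their own pace and stop on an object; "grip_force" is the grip in N (left out, the last holds). Time passes only in rows, so rows that do not move let the fingers close. It gives the time, the measured TCP pose, the force, the opening and the grip force at its end, in the units of the state.
- manip.get_obs(): the state, without advancing time (a new reading comes with each control period).
- vision.capture(name): name is "scene" or "top"; returns the picture (384x512x3 uint8, red, green, blue); there is no depth.
- vision.calibration(name): a dict with "fx", "fy", "cx", "cy" (pixels), "rvec" (rotation vector, rad) and "tvec" (3), from world to camera coordinates, as OpenCV has them. Camera axes: x right, y down, z forward; pixel columns grow to the right and rows downward; lengths in m; the calibration is good to about 2 mm. A picture is of the moment at which its call begins. calibration takes no time and is no camera call.
- manip.finish_job(): hands the job in; it is judged then, once.
Trained networks look in the newest picture that a camera, given by its name, has taken for a name from the list of things; names that differ only in an ending like _2 or _b are one class to them, and where a whole thing is asked for, a point or a joint stands for the part that bears it (a point fixed in the world has none). Each returns a list of dicts, best first, with "score" (0 to 1); they miss things now and then, are a little off and sometimes report something else, mostly with a low value. They report only what shows in the picture. A call takes as long as a camera call.
- models.masks_of(camera, label): "mask" (384x512 bool, what is visible of it) and "box" ([left, top, right, bottom] in pixels, round what is visible of it).
The state is a dict: "time_s": time; "q": joint angles; "qvel": joint speeds; "effort": joint torques, N m; "tcp_pos": TCP position; "tcp_rot": TCP orientation; "contact_force": force on the tool from outside, world axes, zero at the start; "moment": the same for the moment, N m; "gripper_width": finger opening in m; "finger_force": force on a finger pad.
Only numpy, scipy, OpenCV 4.12 (cv2) and the standard library are available. Lean on these libraries where they do the work, as an engineer would, in place of code of your own. Each camera call takes 0.05 s, during which the arm holds its last target. There are 200 camera calls.

## Working session

There is one attempt and no reset: what is moved stays moved. The work goes in short steps, Python scripts to look and compute and a tool call to move; the robot and the scene stay as the last step left them, time stands still between calls to the robot, and variables do not carry over. Pictures are saved under pics/ and viewed, at most 14 in all, crops included, and the job is handed in when it is done.

Besides the shell and the picture viewer there is one more tool, called by a JSON object that holds its "fn" and its "kwargs", one argument or row to a line. arm_command: Moves the arm, as the interface text tells. Shifts and turns lie within -1 to 1; 1 stands for 0.3 m of shift or 60 degrees of turn. Its arguments: {"type":"object","properties":{"increments":{"type":"array","items":{"type":"object","properties":{"dp":{"type":"array","items":{"type":"number"}},"turn":{"type":"number"},"hand":{"type":"number"}}}},"grip_force":{"type":"number"}},"required":["increments"]}

```bash
mkdir -p pics; cat > h.py <<'E'
import numpy as np, cv2
from bench import manip, vision, models
def ray(cam,px):
    c=vision.calibration(cam);R=cv2.Rodrigues(np.array(c["rvec"],float))[0];t=np.array(c["tvec"],float)
    d=R.T@np.array([(px[0]-c["cx"])/c["fx"],(px[1]-c["cy"])/c["fy"],1.]);return -R.T@t,d
def at(cam,px,z):
    o,d=ray(cam,px);return o+d*(z-o[2])/d[2]
def save(cam,name):
    im=vision.capture(cam);cv2.imwrite(f"pics/{name}.png",im[:,:,::-1]);return im
E
python3 - <<'E'
from h import *
o=manip.get_obs();print(o["time_s"],o["tcp_pos"],o["tcp_rot"],o["gripper_width"])
a=save("top","top0");b=save("scene","scene0")
for cam in("top","scene"):
    c=vision.calibration(cam);print(cam,c["fx"],c["cx"],c["cy"],ray(cam,(c["cx"],c["cy"])))
for n in["gold_small","gold_medium","gold_large","tray_small","tray_medium","tray_large","grey_small","grey_large","tin"]:
    for r in models.masks_of("top",n)[:3]:
        l,t,rr,bb=r["box"];p=at("top",((l+rr)/2,(t+bb)/2),0.01)
        print(n,round(r["score"],2),np.round(r["box"]),p.round(3))
E
```

```text
0.0 [ 0.19420217 -0.5673927   0.22153163] [-3.09712802e+00 -5.15283553e-01  3.66815212e-04] 0.08761087054555061
top 446.9456174209348 262.53958764346953 187.6189757645806 (array([ 0.27791426, -0.01151804,  1.23729622]), array([ 0.19469717,  0.01199583, -0.98079005]))
scene 399.00430537246564 252.62557186872124 187.85677984969183 (array([ 1.05800728, -0.53251178,  0.62726479]), array([-0.56566224,  0.56294989, -0.60258912]))
gold_small 0.75 [390. 167. 414. 187.] [ 0.545 -0.387  0.01 ]
gold_medium 0.94 [318. 130. 352. 165.] [ 0.633 -0.203  0.01 ]
gold_large 0.75 [144. 214. 184. 251.] [0.401 0.276 0.01 ]
tray_small 0.9 [248. 119. 282. 153.] [ 0.672 -0.006  0.01 ]
tray_medium 0.81 [207. 189. 248. 232.] [0.459 0.101 0.01 ]
tray_medium 0.55 [ 97. 170. 138. 209.] [0.524 0.413 0.01 ]
tray_medium 0.53 [389. 166. 415. 190.] [ 0.542 -0.387  0.01 ]
tray_large 0.9 [277. 181. 327. 231.] [ 0.468 -0.105  0.01 ]
grey_small 0.7 [353. 231. 383. 255.] [ 0.363 -0.282  0.01 ]
grey_large 0.94 [ 99. 167. 137. 211.] [0.525 0.41  0.01 ]
tin 0.61 [179. 138. 206. 167.] [0.627 0.202 0.01 ]
```

```bash
python3 - <<'E'
import cv2
for n in("top0","scene0"):
    i=cv2.imread(f"pics/{n}.png");cv2.imwrite(f"pics/{n}_b.png",cv2.resize(i[90:290,70:450] if n=="top0" else i,(800,421) if n=="top0" else (800,600),interpolation=2))
E
```

```text
(no output)
```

View pics/top0_b.png

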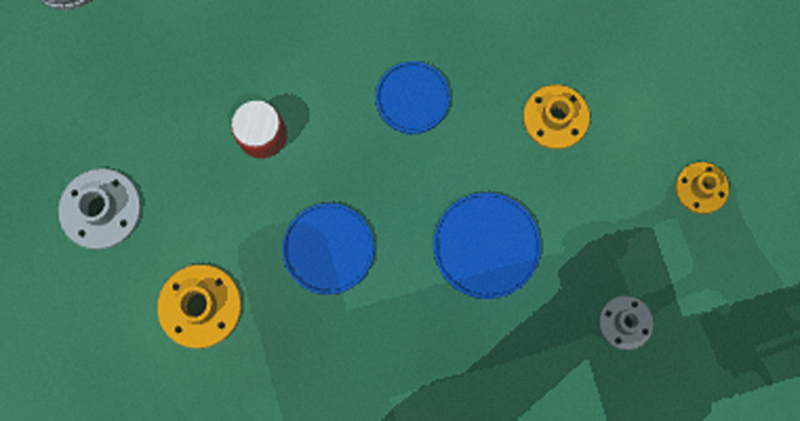

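View pics/scene0_b.png

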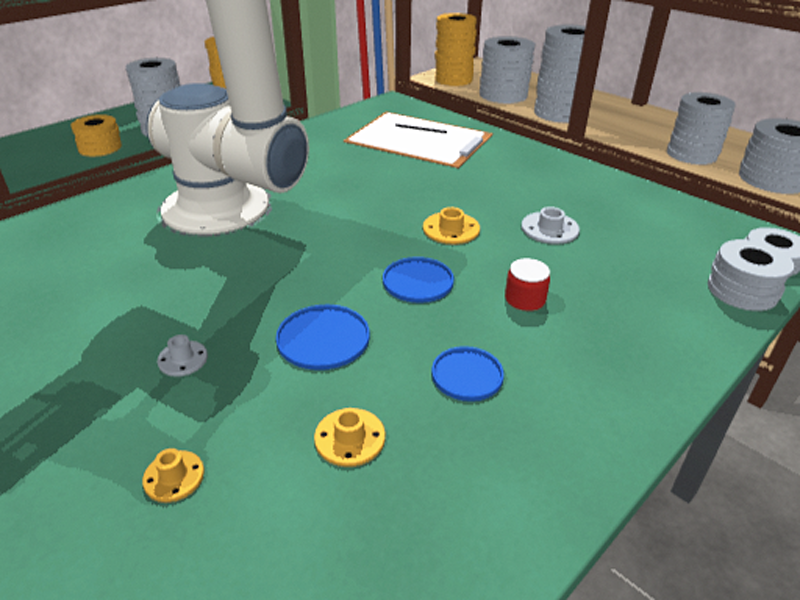

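The top view (2.1x crop) shows the gold flanges at crop pixels (703,187), (557,117) and (199,306), and the blue trays at (413,97), (329,248) and (488,245). The network boxes agree with these. In the scene view, the small gold flange at (173,475) looks slightly tilted, so I'll zoom in on it.

```bash
cat >> h.py <<'E'
from scipy.optimize import least_squares
def hsvmask(im,kind):
    h=cv2.cvtColor(im,cv2.COLOR_RGB2HSV)
    return cv2.inRange(h,(15,120,50),(32,255,255)) if kind=="gold" else cv2.inRange(h,(105,150,60),(125,255,255))
def fit_ellipse(im,kind,mn=150):
    out=[]
    for c in cv2.findContours(hsvmask(im,kind),cv2.RETR_EXTERNAL,cv2.CHAIN_APPROX_NONE)[0]:
        if cv2.contourArea(c)>mn: out.append((cv2.fitEllipse(cv2.convexHull(c)),cv2.contourArea(c)))
    return out
def proj(cam,P):
    c=vision.calibration(cam);K=np.array([[c["fx"],0,c["cx"]],[0,c["fy"],c["cy"]],[0,0,1.]])
    return cv2.projectPoints(np.array(P,float).reshape(-1,3),np.array(c["rvec"],float),np.array(c["tvec"],float),K,None)[0][:,0]
E
python3 - <<'E'
from h import *
im=cv2.imread("pics/scene0.png")
c=np.hstack([cv2.resize(im[270:330,80:145],(400,370),interpolation=2),cv2.resize(im[250:310,190:255],(400,370),interpolation=2)])
cv2.imwrite("pics/zoom.png",c)
for cam in("top","scene"):
    i=cv2.imread(f"pics/{cam}0.png")[:,:,::-1].copy()
    for k in("gold","blue"):
        for e,a in fit_ellipse(i,k):
            p=at(cam,e[0],0.008 if k=="gold" else 0.01);print(cam,k,np.round(e[0],1),np.round(e[1],1),a,p.round(4))
# expected outline of a flat small flange in the scene view, around measured spot
E
```

```text
top gold [164.1 235.2] [38.8 40.4] 1183.5 [0.3932 0.2766 0.008 ]
top gold [403.2 178.8] [24.  25.3] 451.0 [ 0.5402 -0.3909  0.008 ]
top gold [333.9 145. ] [30.3 31.4] 713.0 [ 0.6421 -0.2018  0.008 ]
top gold [305.3  31.9] [24.5 54.2] 530.5 [ 0.9972 -0.1322  0.008 ]
top gold [173.1  25.3] [ 62.2 156.3] 3735.0 [1.0286 0.2672 0.008 ]
top blue [225.4 207.6] [42.8 43.1] 1403.5 [0.4667 0.1075 0.01  ]
top blue [300.9 206.2] [49.9 50.6] 1925.5 [ 0.4671 -0.102   0.01  ]
top blue [265.6 135.9] [34.  34.9] 891.0 [ 0.6725 -0.0075  0.01  ]
scene gold [110.2 303.8] [32.4 40.4] 976.0 [ 0.5456 -0.3942  0.008 ]
scene gold [223.4 279.4] [37.3 45.4] 1286.5 [ 0.6497 -0.2062  0.008 ]
scene gold [288.4 144.5] [23.5 35.3] 588.5 [0.3979 0.2754 0.008 ]
scene gold [60.8 86.3] [27.  36.3] 646.0 [-0.5061 -0.0255  0.008 ]
scene gold [137.1  39.7] [10.1 34.6] 182.0 [-0.8133  0.5023  0.008 ]
scene gold [291.3  29.7] [27.9 62.2] 1042.0 [-0.3897  1.1989  0.008 ]
scene blue [298.9 238.8] [34.4 46.4] 1205.5 [ 0.6818 -0.0138  0.01  ]
scene blue [206.2 215.3] [41.5 60.3] 1898.5 [ 0.4781 -0.1091  0.01  ]
scene blue [267.2 178.6] [29.2 45.6] 999.0 [0.4767 0.1003 0.01  ]
scene blue [241.6  28.1] [ 4.  70.2] 152.0 [-0.5936  1.0202  0.01  ]
```

View pics/zoom.png

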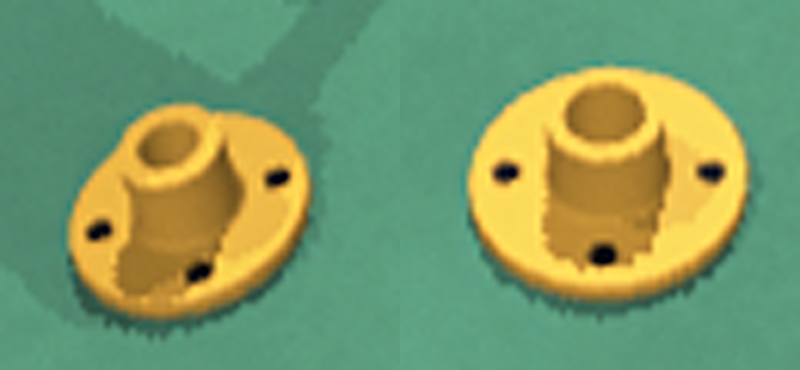

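```bash
cat >> h.py <<'E'
def circ(x,y,z,r):
    a=np.linspace(0,2*np.pi,48,endpoint=False);return np.c_[x+r*np.cos(a),y+r*np.sin(a),np.full(48,z)]
SH={"gold_small":[(0,.035),(.008,.035),(.036,.015)],"gold_medium":[(0,.045),(.008,.045),(.036,.019)],"gold_large":[(0,.055),(.008,.055),(.036,.023)],
"grey_small":[(0,.035),(.008,.035),(.036,.015)],
"tray_small":[(0,.051),(.01,.051)],"tray_medium":[(0,.061),(.01,.061)],"tray_large":[(0,.071),(.01,.071)]}
def sil(cam,n,x,y,S=8,z0=0):
    m=np.zeros((384*2,512*2),np.uint8) 
    P=proj(cam,np.vstack([circ(x,y,z+z0,r) for z,r in SH[n]]))
    h=cv2.convexHull(np.float32(P))
    cv2.fillConvexPoly(m,np.int32(np.round((h*2+.5)*16)),255,shift=4);return m
def fit(im,cam,n,x,y,z0=0):
    k="gold" if n[0:2]=="go" else "blue"
    m=cv2.resize(hsvmask(im,k),None,fx=2,fy=2,interpolation=1);c=proj(cam,[x,y,.01+z0])[0]*2
    w=np.zeros_like(m);cv2.circle(w,tuple(int(v) for v in c),110,255,-1);m=m&w
    # drop other blobs, fill holes
    cs=cv2.findContours((m>127).astype(np.uint8),cv2.RETR_EXTERNAL,2)[0]
    b=min((q for q in cs if cv2.contourArea(q)>400),key=lambda q:np.hypot(*(np.mean(q[:,0],0)-c)))
    m=cv2.drawContours(np.zeros_like(m),[cv2.convexHull(b)],-1,255,-1)>0
    def iou(p):
        s=sil(cam,n,p[0],p[1],z0=z0)>0;return (s&m).sum()/(s|m).sum()
    best=(iou((x,y)),x,y)
    for st in(.006,.002,.0007):
        while 1:
            c2=max((iou((best[1]+i*st,best[2]+j*st)),best[1]+i*st,best[2]+j*st) for i in(-1,0,1) for j in(-1,0,1))
            if c2[0]<=best[0]:break
            best=c2
    return np.round(best,4)
E
python3 - <<'E'
from h import *
G={"gold_small":(.543,-.392),"gold_medium":(.646,-.204),"gold_large":(.396,.276),"tray_small":(.677,-.01),"tray_medium":(.471,.104),"tray_large":(.472,-.105)}
for n,(x,y) in G.items():
    print(n,*[fit(cv2.imread(f"pics/{c}0.png")[:,:,::-1].copy(),c,n,x,y) for c in("top","scene")])
E
```

```text
gold_small [ 0.9617  0.541  -0.3927] [ 0.9785  0.543  -0.3927]
gold_medium [ 0.9676  0.644  -0.2027] [ 0.9811  0.6453 -0.2027]
gold_large [0.9796 0.394  0.2773] [0.9654 0.3953 0.2787]
tray_small [ 0.9624  0.675  -0.0073] [ 0.9646  0.677  -0.0087]
tray_medium [0.9743 0.4677 0.1073] [0.968  0.4697 0.1073]
tray_large [ 0.9781  0.4687 -0.1023] [ 0.9762  0.4707 -0.1023]
```

```bash
cat > go.py <<'E'
import sys
from h import *
o=manip.get_obs();R=cv2.Rodrigues(np.array(o["tcp_rot"]))[0];p=np.array(o["tcp_pos"])
print(round(o["time_s"],2),p.round(4),"w",round(o["gripper_width"],4),"F",np.round(o["contact_force"],1),"q",np.round(o["q"],2),"\nR",R.round(3).tolist())
for a in sys.argv[1:]:
    t=np.array([float(v) for v in a.split(",")]);print(a,"total dp",(R.T@(t-p)/.3).round(4),"mm",round(np.linalg.norm(t-p)*1e3));p=t
E
python3 go.py .542,-.393,.11 .542,-.393,.013 .542,-.393,.1 .676,-.008,.1 .645,-.203,.1 .469,.107,.1 .3945,.278,.1 .470,-.102,.1
```

```text
0.55 [ 0.1943 -0.5677  0.2226] w 0.0876 F [ 0.1 -0.2 -0.4] q [-1.3   0.09  1.23 -0.    1.82 -0.06] 
R [[0.946, 0.324, -0.0], [0.324, -0.946, 0.0], [-0.0, -0.0, -1.0]]
.542,-.393,.11 total dp [ 1.2851 -0.1755  0.3754] mm 405
.542,-.393,.013 total dp [0.     0.     0.3233] mm 97
.542,-.393,.1 total dp [-0.   -0.   -0.29] mm 87
.676,-.008,.1 total dp [ 0.8382 -1.0695  0.    ] mm 408
.645,-.203,.1 total dp [-0.3083  0.5815 -0.    ] mm 197
.469,.107,.1 total dp [-0.2204 -1.1676  0.    ] mm 356
.3945,.278,.1 total dp [-0.0504 -0.6197  0.    ] mm 187
.470,-.102,.1 total dp [-0.1721  1.2799 -0.    ] mm 387
```

{"fn": "arm_command", "kwargs": {
  "increments": [
    {"dp": [0.0857, -0.0117, 0.025], "turn": 0, "hand": 1},
    {"dp": [0.0857, -0.0117, 0.025], "turn": 0, "hand": 1},
    {"dp": [0.0857, -0.0117, 0.025], "turn": 0, "hand": 1},
    {"dp": [0.0857, -0.0117, 0.025], "turn": 0, "hand": 1},
    {"dp": [0.0857, -0.0117, 0.025], "turn": 0, "hand": 1}
  ],
  "grip_force": 40
}}

```text
time_s: 0.97
tcp_pos: [0.3112, -0.5088, 0.1849]
tcp_rot: [3.099, 0.515, 0.0]
contact_force: [0.4, -0.6, 0.4]
gripper_width: 0.0876
finger_force: 0.0
```

{"fn": "arm_command", "kwargs": {
  "increments": [
    {"dp": [0.0857, -0.0117, 0.025], "turn": 0, "hand": 1},
    {"dp": [0.0857, -0.0117, 0.025], "turn": 0, "hand": 1},
    {"dp": [0.0857, -0.0117, 0.025], "turn": 0, "hand": 1},
    {"dp": [0.0857, -0.0117, 0.025], "turn": 0, "hand": 1},
    {"dp": [0.0857, -0.0117, 0.025], "turn": 0, "hand": 1}
  ]
}}

```text
time_s: 1.38
tcp_pos: [0.4273, -0.4505, 0.1474]
tcp_rot: [3.099, 0.516, 0.0]
contact_force: [0.4, -0.0, 0.4]
gripper_width: 0.0878
finger_force: 0.0
```

{"fn": "arm_command", "kwargs": {
  "increments": [
    {"dp": [0.0857, -0.0117, 0.025], "turn": 0, "hand": 1},
    {"dp": [0.0857, -0.0117, 0.025], "turn": 0, "hand": 1},
    {"dp": [0.0857, -0.0117, 0.025], "turn": 0, "hand": 1},
    {"dp": [0.0857, -0.0117, 0.025], "turn": 0, "hand": 1},
    {"dp": [0.0857, -0.0117, 0.025], "turn": 0, "hand": 1}
  ]
}}

```text
time_s: 1.8
tcp_pos: [0.5432, -0.3923, 0.1098]
tcp_rot: [3.099, 0.516, 0.0]
contact_force: [0.5, -0.1, -0.3]
gripper_width: 0.0878
finger_force: 0.0
```

{"fn": "arm_command", "kwargs": {
  "increments": [
    {"dp": [0, 0, 0], "turn": 0, "hand": 1},
    {"dp": [0, 0, 0], "turn": 0, "hand": 1},
    {"dp": [0, 0, 0], "turn": 0, "hand": 1}
  ]
}}

```text
time_s: 2.05
tcp_pos: [0.5418, -0.3933, 0.1103]
tcp_rot: [3.099, 0.516, -0.001]
contact_force: [-0.7, -0.3, -0.3]
gripper_width: 0.0876
finger_force: 0.0
```

```bash
python3 go.py .542,-.393,.013; python3 - <<'E'
from h import *
im=save("scene","s1");save("top","t1")
cv2.imwrite("pics/s1z.png",cv2.resize(im[180:364,20:265][:,:,::-1],(780,585),interpolation=2))
E
```

```text
2.05 [ 0.5418 -0.3933  0.1103] w 0.0876 F [-0.7 -0.3 -0.3] q [-0.68  0.28  1.21 -0.    1.65  0.56] 
R [[0.946, 0.324, -0.0], [0.324, -0.946, -0.0], [-0.001, 0.0, -1.0]]
.542,-.393,.013 total dp [ 0.0012 -0.0007  0.3242] mm 97
```

View pics/s1z.png

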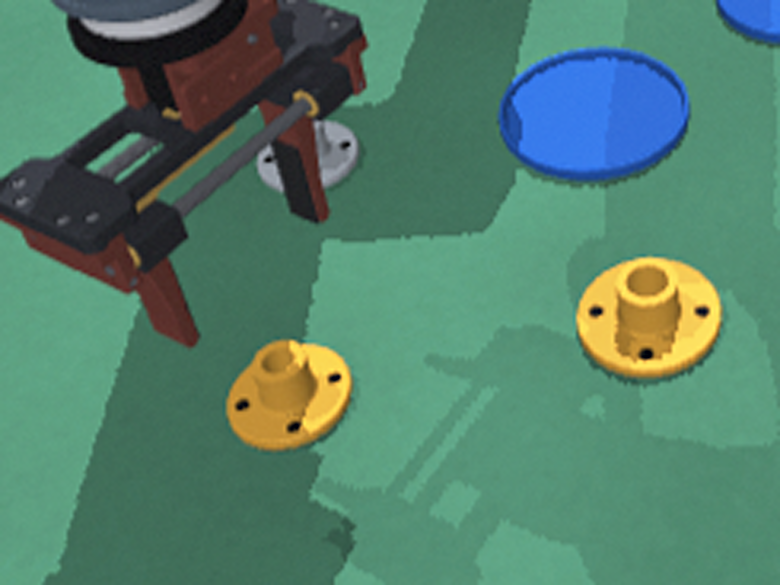

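The open fingers at crop (310,220) and (190,345) straddle the line down to the gold hub at (280,360), so the alignment agrees with the measurement. I'll descend and grip.

{"fn": "arm_command", "kwargs": {
  "increments": [
    {"dp": [0, 0, 0.07], "turn": 0, "hand": 1},
    {"dp": [0, 0, 0.07], "turn": 0, "hand": 1},
    {"dp": [0, 0, 0.07], "turn": 0, "hand": 1},
    {"dp": [0, 0, 0.06], "turn": 0, "hand": 1},
    {"dp": [0, 0, 0.03], "turn": 0, "hand": 1}
  ]
}}

```text
time_s: 2.57
tcp_pos: [0.5403, -0.3932, 0.0178]
tcp_rot: [-3.097, -0.513, 0.003]
contact_force: [-0.7, 0.4, -0.0]
gripper_width: 0.0875
finger_force: 0.0
```

{"fn": "arm_command", "kwargs": {
  "increments": [
    {"dp": [0, 0, 0.02], "turn": 0, "hand": 1},
    {"dp": [0, 0, 0], "turn": 0, "hand": 1},
    {"dp": [0, 0, 0], "turn": 0, "hand": 1}
  ]
}}

```text
time_s: 2.82
tcp_pos: [0.5422, -0.3936, 0.0153]
tcp_rot: [3.098, 0.515, 0.001]
contact_force: [-0.1, 0.0, 0.1]
gripper_width: 0.0876
finger_force: 0.0
```

{"fn": "arm_command", "kwargs": {
  "increments": [
    {"dp": [0, 0, 0], "turn": 0, "hand": -1},
    {"dp": [0, 0, 0], "turn": 0, "hand": -1},
    {"dp": [0, 0, 0], "turn": 0, "hand": -1},
    {"dp": [0, 0, 0], "turn": 0, "hand": -1},
    {"dp": [0, 0, 0], "turn": 0, "hand": -1}
  ],
  "grip_force": 40
}}

```text
time_s: 3.23
tcp_pos: [0.5423, -0.3931, 0.0146]
tcp_rot: [3.098, 0.516, 0.001]
contact_force: [-0.1, 0.5, 0.3]
gripper_width: 0.0576
finger_force: 0.0
```

{"fn": "arm_command", "kwargs": {
  "increments": [
    {"dp": [0, 0, 0], "turn": 0, "hand": -1},
    {"dp": [0, 0, 0], "turn": 0, "hand": -1},
    {"dp": [0, 0, 0], "turn": 0, "hand": -1},
    {"dp": [0, 0, 0], "turn": 0, "hand": -1},
    {"dp": [0, 0, 0], "turn": 0, "hand": -1}
  ]
}}

```text
time_s: 3.65
tcp_pos: [0.5421, -0.393, 0.0141]
tcp_rot: [-3.099, -0.516, 0.0]
contact_force: [0.3, 0.6, 0.7]
gripper_width: 0.0291
finger_force: 40.0
```

{"fn": "arm_command", "kwargs": {
  "increments": [
    {"dp": [0, 0, -0.03], "turn": 0, "hand": -1},
    {"dp": [0, 0, -0.06], "turn": 0, "hand": -1},
    {"dp": [0, 0, -0.08], "turn": 0, "hand": -1},
    {"dp": [0, 0, -0.08], "turn": 0, "hand": -1},
    {"dp": [0, 0, -0.05], "turn": 0, "hand": -1}
  ]
}}

```text
time_s: 4.07
tcp_pos: [0.5425, -0.3933, 0.1072]
tcp_rot: [3.097, 0.515, 0.003]
contact_force: [0.6, -0.1, -1.3]
gripper_width: 0.029
finger_force: 40.0
```

{"fn": "arm_command", "kwargs": {
  "increments": [
    {"dp": [0.026, -0.033, 0], "turn": 0, "hand": -1},
    {"dp": [0.052, -0.067, 0], "turn": 0, "hand": -1},
    {"dp": [0.052, -0.067, 0], "turn": 0, "hand": -1},
    {"dp": [0.052, -0.067, 0], "turn": 0, "hand": -1},
    {"dp": [0.052, -0.067, 0], "turn": 0, "hand": -1}
  ]
}}

```text
time_s: 4.48
tcp_pos: [0.579, -0.2824, 0.1023]
tcp_rot: [-3.097, -0.515, 0.003]
contact_force: [0.4, 0.5, -2.1]
gripper_width: 0.0294
finger_force: 40.0
```

```bash
python3 go.py .676,-.008,.104
```

```text
4.48 [ 0.579  -0.2824  0.1023] w 0.0294 F [ 0.4  0.5 -2.1] q [-0.51  0.22  1.3   0.    1.62  0.73] 
R [[0.946, 0.324, -0.002], [0.324, -0.946, 0.002], [-0.002, -0.002, -1.0]]
.676,-.008,.104 total dp [ 0.602  -0.7609 -0.0047] mm 291
```

{"fn": "arm_command", "kwargs": {
  "increments": [
    {"dp": [0.052, -0.067, 0], "turn": 0, "hand": -1},
    {"dp": [0.052, -0.067, 0], "turn": 0, "hand": -1},
    {"dp": [0.052, -0.067, 0], "turn": 0, "hand": -1},
    {"dp": [0.052, -0.067, 0], "turn": 0, "hand": -1},
    {"dp": [0.052, -0.067, 0], "turn": 0, "hand": -1}
  ]
}}

```text
time_s: 4.9
tcp_pos: [0.6201, -0.1619, 0.1023]
tcp_rot: [-3.097, -0.516, 0.004]
contact_force: [1.2, 0.9, -3.2]
gripper_width: 0.0293
finger_force: 40.0
```

{"fn": "arm_command", "kwargs": {
  "increments": [
    {"dp": [0.052, -0.067, 0], "turn": 0, "hand": -1},
    {"dp": [0.052, -0.067, 0], "turn": 0, "hand": -1},
    {"dp": [0.052, -0.067, 0], "turn": 0, "hand": -1},
    {"dp": [0.052, -0.067, 0], "turn": 0, "hand": -1},
    {"dp": [0.052, -0.067, 0], "turn": 0, "hand": -1}
  ]
}}

```text
time_s: 5.32
tcp_pos: [0.6611, -0.0417, 0.1023]
tcp_rot: [-3.098, -0.516, 0.004]
contact_force: [0.8, -0.2, -2.3]
gripper_width: 0.0294
finger_force: 40.0
```

{"fn": "arm_command", "kwargs": {
  "increments": [
    {"dp": [0.052, -0.067, 0], "turn": 0, "hand": -1},
    {"dp": [0.032, -0.032, 0], "turn": 0, "hand": -1},
    {"dp": [0, 0, 0], "turn": 0, "hand": -1},
    {"dp": [0, 0, 0], "turn": 0, "hand": -1},
    {"dp": [0, 0, 0], "turn": 0, "hand": -1}
  ]
}}

```text
time_s: 5.73
tcp_pos: [0.6755, -0.0087, 0.1034]
tcp_rot: [3.099, 0.515, -0.002]
contact_force: [0.5, -0.9, -2.3]
gripper_width: 0.0296
finger_force: 40.0
```

```bash
python3 go.py .676,-.008,.025 .676,-.008,.018;python3 - <<'E'
from h import *
im=save("scene","s2")
cv2.imwrite("pics/s2z.png",cv2.resize(im[150:300,200:400][:,:,::-1],(800,600),interpolation=2))
E
```

```text
5.73 [ 0.6755 -0.0087  0.1034] w 0.0296 F [ 0.5 -0.9 -2.3] q [-0.06  0.3   1.2  -0.    1.64  1.18] 
R [[0.946, 0.323, -0.001], [0.323, -0.946, -0.001], [-0.001, 0.0, -1.0]]
.676,-.008,.025 total dp [ 0.0026 -0.0016  0.2614] mm 78
.676,-.008,.018 total dp [ 0.     -0.      0.0233] mm 7
```

View pics/s2z.png

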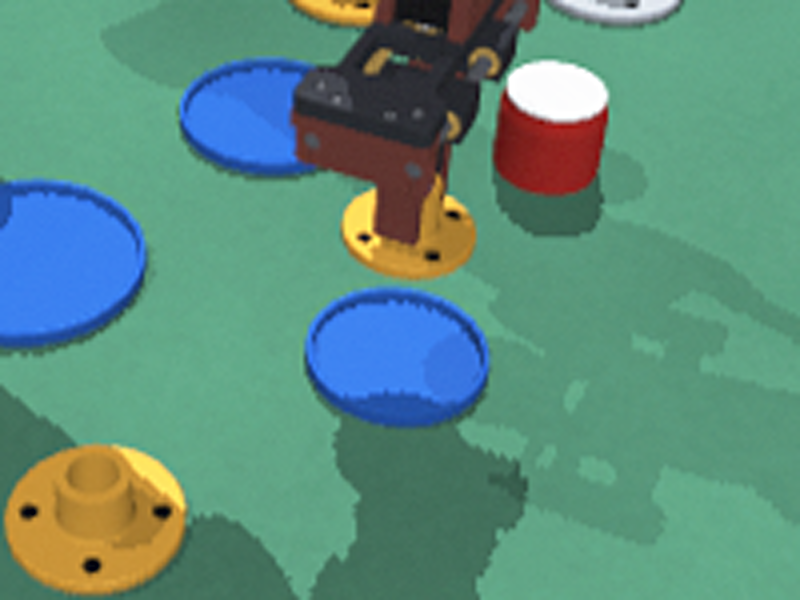

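The small flange hangs level in the grip above the small tray, at crop (408,232), with the tray at (398,357). I'll lower it.

{"fn": "arm_command", "kwargs": {
  "increments": [
    {"dp": [0.0026, -0.002, 0.04], "turn": 0, "hand": -1},
    {"dp": [0, 0, 0.06], "turn": 0, "hand": -1},
    {"dp": [0, 0, 0.06], "turn": 0, "hand": -1},
    {"dp": [0, 0, 0.06], "turn": 0, "hand": -1},
    {"dp": [0, 0, 0.04], "turn": 0, "hand": -1}
  ]
}}

```text
time_s: 6.2
tcp_pos: [0.6752, -0.0081, 0.0229]
tcp_rot: [-3.099, -0.513, 0.005]
contact_force: [-0.6, -0.4, -3.9]
gripper_width: 0.0294
finger_force: 40.0
```

{"fn": "arm_command", "kwargs": {
  "increments": [
    {"dp": [0, 0, 0.006], "turn": 0, "hand": -1},
    {"dp": [0, 0, 0.005], "turn": 0, "hand": -1},
    {"dp": [0, 0, 0], "turn": 0, "hand": -1},
    {"dp": [0, 0, 0], "turn": 0, "hand": -1}
  ]
}}

```text
time_s: 6.53
tcp_pos: [0.6774, -0.0072, 0.0244]
tcp_rot: [3.098, 0.515, 0.004]
contact_force: [0.0, 0.4, -3.2]
gripper_width: 0.0291
finger_force: 40.0
```

```bash
python3 go.py .676,-.008,.018
```

```text
6.53 [ 0.6774 -0.0072  0.0244] w 0.0291 F [ 0.   0.4 -3.2] q [-0.06  0.34  1.3  -0.    1.5   1.18] 
R [[0.946, 0.324, 0.002], [0.324, -0.946, -0.0], [0.002, 0.001, -1.0]]
.676,-.008,.018 total dp [-0.0053  0.0009  0.0213] mm 7
```

{"fn": "arm_command", "kwargs": {
  "increments": [
    {"dp": [-0.003, 0, 0.005], "turn": 0, "hand": -1},
    {"dp": [0, 0, 0.005], "turn": 0, "hand": -1},
    {"dp": [0, 0, 0.004], "turn": 0, "hand": -1},
    {"dp": [0, 0, 0], "turn": 0, "hand": -1}
  ]
}}

```text
time_s: 6.87
tcp_pos: [0.6756, -0.0073, 0.0185]
tcp_rot: [-3.099, -0.516, 0.0]
contact_force: [0.2, 0.9, -2.8]
gripper_width: 0.0294
finger_force: 40.0
```

{"fn": "arm_command", "kwargs": {
  "increments": [
    {"dp": [0, 0, 0.003], "turn": 0, "hand": -1},
    {"dp": [0, 0, 0.002], "turn": 0, "hand": -1},
    {"dp": [0, 0, 0], "turn": 0, "hand": -1}
  ]
}}

```text
time_s: 7.12
tcp_pos: [0.6759, -0.0073, 0.018]
tcp_rot: [3.099, 0.516, 0.001]
contact_force: [-2.0, 0.2, 2.5]
gripper_width: 0.0292
finger_force: 40.0
```

Contact: the vertical force went from -2.8 to +2.5 N. I'll release and lift.

{"fn": "arm_command", "kwargs": {
  "increments": [
    {"dp": [0, 0, 0], "turn": 0, "hand": 0.6},
    {"dp": [0, 0, 0], "turn": 0, "hand": 0.6},
    {"dp": [0, 0, 0], "turn": 0, "hand": 0.6},
    {"dp": [0, 0, 0], "turn": 0, "hand": 0.6},
    {"dp": [0, 0, 0], "turn": 0, "hand": 0.6}
  ]
}}

```text
time_s: 7.53
tcp_pos: [0.6758, -0.0073, 0.0171]
tcp_rot: [3.099, 0.516, 0.0]
contact_force: [-0.4, -0.1, 1.0]
gripper_width: 0.0593
finger_force: 0.0
```

{"fn": "arm_command", "kwargs": {
  "increments": [
    {"dp": [0, 0, -0.03], "turn": 0, "hand": 0.6},
    {"dp": [0, 0, -0.06], "turn": 0, "hand": 0.6},
    {"dp": [0, 0, -0.08], "turn": 0, "hand": 1},
    {"dp": [0, 0, -0.08], "turn": 0, "hand": 1},
    {"dp": [0, 0, -0.04], "turn": 0, "hand": 1}
  ]
}}

```text
time_s: 7.95
tcp_pos: [0.677, -0.0074, 0.1087]
tcp_rot: [3.098, 0.516, 0.008]
contact_force: [-0.2, 0.8, 0.2]
gripper_width: 0.0862
finger_force: 0.0
```

{"fn": "arm_command", "kwargs": {
  "increments": [
    {"dp": [-0.061, 0.116, 0], "turn": 0, "hand": 1},
    {"dp": [-0.061, 0.116, 0], "turn": 0, "hand": 1},
    {"dp": [-0.061, 0.116, 0], "turn": 0, "hand": 1},
    {"dp": [-0.061, 0.116, 0], "turn": 0, "hand": 1},
    {"dp": [-0.061, 0.116, 0], "turn": 0, "hand": 1}
  ]
}}

```text
time_s: 8.37
tcp_pos: [0.645, -0.2031, 0.1043]
tcp_rot: [3.099, 0.516, 0.0]
contact_force: [0.3, 0.1, 0.2]
gripper_width: 0.0879
finger_force: 0.0
```

{"fn": "arm_command", "kwargs": {
  "increments": [
    {"dp": [0, 0, 0], "turn": 0, "hand": 1},
    {"dp": [0, 0, 0], "turn": 0, "hand": 1},
    {"dp": [0, 0, 0], "turn": 0, "hand": 1}
  ]
}}

```text
time_s: 8.62
tcp_pos: [0.6455, -0.2013, 0.1041]
tcp_rot: [-3.098, -0.515, -0.0]
contact_force: [0.6, 0.1, -0.3]
gripper_width: 0.0883
finger_force: 0.0
```

```bash
python3 go.py .645,-.203,.013; python3 - <<'E'
from h import *
a=save("scene","s3");b=save("top","t3")
for z in(0,.004):
  print(z,fit(a,"scene","gold_small",.676,-.008,z),fit(b,"top","gold_small",.676,-.008,z))
cv2.imwrite("pics/s3z.png",cv2.resize(a[190:310,170:340][:,:,::-1],(800,565),interpolation=2))
E
```

```text
8.62 [ 0.6455 -0.2013  0.1041] w 0.0883 F [ 0.6  0.1 -0.3] q [-0.35  0.3   1.2   0.    1.64  0.89] 
R [[0.946, 0.323, 0.0], [0.323, -0.946, 0.001], [0.0, -0.001, -1.0]]
.645,-.203,.013 total dp [-0.0036  0.0051  0.3036] mm 91
0 [ 0.9368  0.674  -0.0027] [ 0.9527  0.6753 -0.0067]
0.004 [ 0.9283  0.676  -0.0053] [ 0.9463  0.674  -0.0067]
```

View pics/s3z.png

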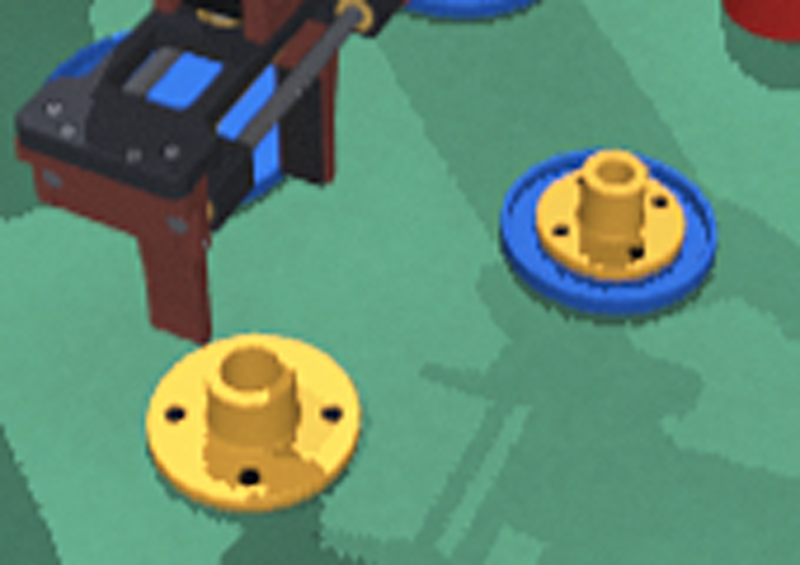

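The small flange lies flat in the middle of its tray, at crop (612,215). Now I'll pick up the medium one.

{"fn": "arm_command", "kwargs": {
  "increments": [
    {"dp": [-0.003, 0.004, 0.07], "turn": 0, "hand": 1},
    {"dp": [0, 0, 0.07], "turn": 0, "hand": 1},
    {"dp": [0, 0, 0.07], "turn": 0, "hand": 1},
    {"dp": [0, 0, 0.05], "turn": 0, "hand": 1},
    {"dp": [0, 0, 0.025], "turn": 0, "hand": 1}
  ]
}}

```text
time_s: 9.13
tcp_pos: [0.6441, -0.2006, 0.0156]
tcp_rot: [-3.096, -0.519, 0.005]
contact_force: [-1.0, 0.1, -0.3]
gripper_width: 0.0881
finger_force: 0.0
```

{"fn": "arm_command", "kwargs": {
  "increments": [
    {"dp": [0, 0, 0.015], "turn": 0, "hand": 1},
    {"dp": [0, 0, 0], "turn": 0, "hand": 1},
    {"dp": [0, 0, 0], "turn": 0, "hand": 1}
  ]
}}

```text
time_s: 9.38
tcp_pos: [0.6457, -0.2026, 0.0152]
tcp_rot: [3.098, 0.517, 0.002]
contact_force: [0.0, 0.0, 0.5]
gripper_width: 0.088
finger_force: 0.0
```

{"fn": "arm_command", "kwargs": {
  "increments": [
    {"dp": [0, 0, 0], "turn": 0, "hand": -1},
    {"dp": [0, 0, 0], "turn": 0, "hand": -1},
    {"dp": [0, 0, 0], "turn": 0, "hand": -1},
    {"dp": [0, 0, 0], "turn": 0, "hand": -1},
    {"dp": [0, 0, 0], "turn": 0, "hand": -1}
  ],
  "grip_force": 45
}}

```text
time_s: 9.8
tcp_pos: [0.6452, -0.2032, 0.0145]
tcp_rot: [3.099, 0.515, 0.001]
contact_force: [0.6, -0.5, -0.2]
gripper_width: 0.0579
finger_force: 0.0
```

{"fn": "arm_command", "kwargs": {
  "increments": [
    {"dp": [0, 0, 0], "turn": 0, "hand": -1},
    {"dp": [0, 0, 0], "turn": 0, "hand": -1},
    {"dp": [0, 0, 0], "turn": 0, "hand": -1},
    {"dp": [0, 0, 0], "turn": 0, "hand": -1},
    {"dp": [0, 0, 0], "turn": 0, "hand": -1}
  ]
}}

```text
time_s: 10.22
tcp_pos: [0.645, -0.2031, 0.0141]
tcp_rot: [3.099, 0.516, 0.0]
contact_force: [-0.1, -0.8, 0.0]
gripper_width: 0.0373
finger_force: 45.0
```

```bash
python3 go.py .645,-.203,.104 .469,.107,.104
```

```text
10.22 [ 0.645  -0.2031  0.0141] w 0.0373 F [-0.1 -0.8  0. ] q [-0.36  0.35  1.31 -0.    1.49  0.89] 
R [[0.946, 0.324, 0.0], [0.324, -0.946, -0.0], [-0.0, 0.0, -1.0]]
.645,-.203,.104 total dp [-0.     -0.0003 -0.2996] mm 90
.469,.107,.104 total dp [-2.2050e-01 -1.1676e+00 -1.0000e-04] mm 356
```

{"fn": "arm_command", "kwargs": {
  "increments": [
    {"dp": [0, 0, -0.03], "turn": 0, "hand": -1},
    {"dp": [0, 0, -0.06], "turn": 0, "hand": -1},
    {"dp": [0, 0, -0.08], "turn": 0, "hand": -1},
    {"dp": [0, 0, -0.08], "turn": 0, "hand": -1},
    {"dp": [0, 0, -0.05], "turn": 0, "hand": -1}
  ]
}}

```text
time_s: 10.63
tcp_pos: [0.6452, -0.203, 0.1065]
tcp_rot: [3.098, 0.516, 0.002]
contact_force: [0.4, 0.2, -2.9]
gripper_width: 0.0377
finger_force: 45.0
```

{"fn": "arm_command", "kwargs": {
  "increments": [
    {"dp": [-0.008, -0.042, 0], "turn": 0, "hand": -1},
    {"dp": [-0.016, -0.085, 0], "turn": 0, "hand": -1},
    {"dp": [-0.016, -0.085, 0], "turn": 0, "hand": -1},
    {"dp": [-0.016, -0.085, 0], "turn": 0, "hand": -1},
    {"dp": [-0.016, -0.085, 0], "turn": 0, "hand": -1}
  ]
}}

```text
time_s: 11.05
tcp_pos: [0.5862, -0.1005, 0.1034]
tcp_rot: [-3.098, -0.515, 0.003]
contact_force: [0.4, -0.3, -4.4]
gripper_width: 0.0371
finger_force: 45.0
```

{"fn": "arm_command", "kwargs": {
  "increments": [
    {"dp": [-0.016, -0.085, 0], "turn": 0, "hand": -1},
    {"dp": [-0.016, -0.085, 0], "turn": 0, "hand": -1},
    {"dp": [-0.016, -0.085, 0], "turn": 0, "hand": -1},
    {"dp": [-0.016, -0.085, 0], "turn": 0, "hand": -1},
    {"dp": [-0.016, -0.085, 0], "turn": 0, "hand": -1}
  ]
}}

```text
time_s: 11.47
tcp_pos: [0.5221, 0.0124, 0.1037]
tcp_rot: [-3.098, -0.516, 0.002]
contact_force: [0.5, -0.9, -5.0]
gripper_width: 0.0371
finger_force: 45.0
```

{"fn": "arm_command", "kwargs": {
  "increments": [
    {"dp": [-0.016, -0.085, 0], "turn": 0, "hand": -1},
    {"dp": [-0.016, -0.085, 0], "turn": 0, "hand": -1},
    {"dp": [-0.016, -0.085, 0], "turn": 0, "hand": -1},
    {"dp": [-0.016, -0.085, 0], "turn": 0, "hand": -1},
    {"dp": [-0.0045, -0.021, 0], "turn": 0, "hand": -1}
  ]
}}

```text
time_s: 11.88
tcp_pos: [0.4668, 0.1099, 0.1039]
tcp_rot: [-3.096, -0.52, 0.003]
contact_force: [-0.3, -0.1, -4.2]
gripper_width: 0.0371
finger_force: 45.0
```

{"fn": "arm_command", "kwargs": {
  "increments": [
    {"dp": [0, 0, 0], "turn": 0, "hand": -1},
    {"dp": [0, 0, 0], "turn": 0, "hand": -1},
    {"dp": [0, 0, 0], "turn": 0, "hand": -1},
    {"dp": [0, 0, 0], "turn": 0, "hand": -1}
  ]
}}

```text
time_s: 12.22
tcp_pos: [0.4694, 0.1061, 0.104]
tcp_rot: [3.099, 0.513, -0.0]
contact_force: [0.0, -0.0, -4.4]
gripper_width: 0.0371
finger_force: 45.0
```

```bash
python3 go.py .469,.107,.0185; python3 - <<'E'
from h import *
a=save("scene","s4");b=save("top","t4")
cv2.imwrite("pics/s4z.png",np.hstack([cv2.resize(a[110:260,180:350][:,:,::-1],(400,353),interpolation=2),cv2.resize(b[110:260,150:320][:,:,::-1],(400,353),interpolation=2)]))
E
```

```text
12.22 [0.4694 0.1061 0.104 ] w 0.0371 F [ 0.  -0.  -4.4] q [ 0.15 -0.22  1.74 -0.    1.62  1.39] 
R [[0.947, 0.323, -0.0], [0.323, -0.947, -0.0], [-0.0, 0.0, -1.0]]
.469,.107,.0185 total dp [-1.000e-04 -3.200e-03  2.851e-01] mm 86
```

View pics/s4z.png

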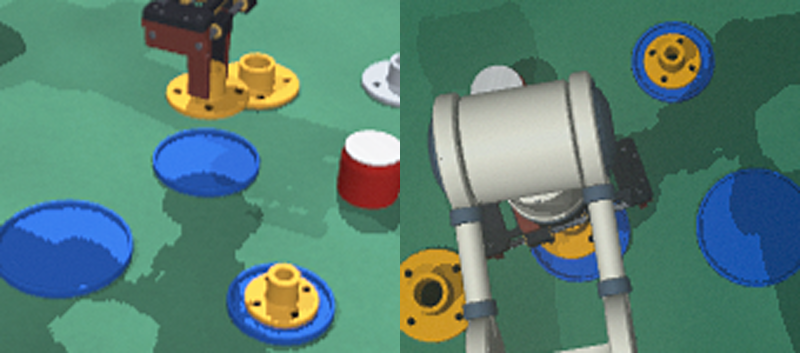

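The medium flange hangs level over its tray: at (207,93) above the tray at (206,162) in the scene half, and over the tray at about (580,245) in the top half. The small one is well centred in its tray. I'll lower the medium one by about 85 mm.

{"fn": "arm_command", "kwargs": {
  "increments": [
    {"dp": [0, -0.002, 0.04], "turn": 0, "hand": -1},
    {"dp": [0, 0, 0.06], "turn": 0, "hand": -1},
    {"dp": [0, 0, 0.06], "turn": 0, "hand": -1},
    {"dp": [0, 0, 0.06], "turn": 0, "hand": -1},
    {"dp": [0, 0, 0.04], "turn": 0, "hand": -1}
  ]
}}

```text
time_s: 12.73
tcp_pos: [0.4676, 0.1072, 0.0231]
tcp_rot: [3.099, 0.515, -0.005]
contact_force: [-0.3, -0.5, -5.4]
gripper_width: 0.0371
finger_force: 45.0
```

{"fn": "arm_command", "kwargs": {
  "increments": [
    {"dp": [0, 0, 0.006], "turn": 0, "hand": -1},
    {"dp": [0, 0, 0.005], "turn": 0, "hand": -1},
    {"dp": [0, 0, 0.004], "turn": 0, "hand": -1},
    {"dp": [0, 0, 0], "turn": 0, "hand": -1},
    {"dp": [0, 0, 0], "turn": 0, "hand": -1}
  ]
}}

```text
time_s: 13.15
tcp_pos: [0.4695, 0.1078, 0.0228]
tcp_rot: [3.099, 0.516, 0.003]
contact_force: [-0.4, -0.2, -4.7]
gripper_width: 0.0374
finger_force: 45.0
```

{"fn": "arm_command", "kwargs": {
  "increments": [
    {"dp": [0, 0, 0.004], "turn": 0, "hand": -1},
    {"dp": [0, 0, 0.004], "turn": 0, "hand": -1},
    {"dp": [0, 0, 0], "turn": 0, "hand": -1}
  ]
}}

```text
time_s: 13.4
tcp_pos: [0.4688, 0.1077, 0.0193]
tcp_rot: [3.099, 0.516, 0.0]
contact_force: [0.7, 0.5, -5.6]
gripper_width: 0.0374
finger_force: 45.0
```

{"fn": "arm_command", "kwargs": {
  "increments": [
    {"dp": [0, 0, 0.003], "turn": 0, "hand": -1},
    {"dp": [0, 0, 0.002], "turn": 0, "hand": -1},
    {"dp": [0, 0, 0], "turn": 0, "hand": -1}
  ]
}}

```text
time_s: 13.65
tcp_pos: [0.4689, 0.1077, 0.018]
tcp_rot: [-3.099, -0.516, -0.0]
contact_force: [-0.7, 0.4, -1.9]
gripper_width: 0.0372
finger_force: 45.0
```

{"fn": "arm_command", "kwargs": {
  "increments": [
    {"dp": [0, 0, 0.002], "turn": 0, "hand": -1},
    {"dp": [0, 0, 0], "turn": 0, "hand": -1}
  ]
}}

```text
time_s: 13.82
tcp_pos: [0.4689, 0.1077, 0.018]
tcp_rot: [3.099, 0.516, 0.001]
contact_force: [-4.7, 0.4, 2.4]
gripper_width: 0.0375
finger_force: 45.0
```

The flange is seated. I'll release, lift, and go over the large gold flange.

{"fn": "arm_command", "kwargs": {
  "increments": [
    {"dp": [0, 0, 0], "turn": 0, "hand": 0.7},
    {"dp": [0, 0, 0], "turn": 0, "hand": 0.7},
    {"dp": [0, 0, 0], "turn": 0, "hand": 0.7},
    {"dp": [0, 0, 0], "turn": 0, "hand": 0.7},
    {"dp": [0, 0, 0], "turn": 0, "hand": 0.7}
  ]
}}

```text
time_s: 14.23
tcp_pos: [0.4689, 0.1077, 0.0171]
tcp_rot: [3.099, 0.516, 0.001]
contact_force: [-0.2, -0.3, -0.4]
gripper_width: 0.0674
finger_force: 0.0
```

{"fn": "arm_command", "kwargs": {
  "increments": [
    {"dp": [0, 0, -0.03], "turn": 0, "hand": 0.7},
    {"dp": [0, 0, -0.06], "turn": 0, "hand": 0.7},
    {"dp": [0, 0, -0.08], "turn": 0, "hand": 1},
    {"dp": [0, 0, -0.08], "turn": 0, "hand": 1},
    {"dp": [0, 0, -0.04], "turn": 0, "hand": 1}
  ]
}}

```text
time_s: 14.65
tcp_pos: [0.47, 0.1078, 0.1081]
tcp_rot: [3.099, 0.516, 0.007]
contact_force: [0.0, -0.2, 0.2]
gripper_width: 0.0872
finger_force: 0.0
```

{"fn": "arm_command", "kwargs": {
  "increments": [
    {"dp": [-0.0085, -0.103, 0], "turn": 0, "hand": 1},
    {"dp": [-0.0085, -0.103, 0], "turn": 0, "hand": 1},
    {"dp": [-0.0085, -0.103, 0], "turn": 0, "hand": 1},
    {"dp": [-0.0085, -0.103, 0], "turn": 0, "hand": 1},
    {"dp": [-0.0085, -0.103, 0], "turn": 0, "hand": 1}
  ]
}}

```text
time_s: 15.07
tcp_pos: [0.406, 0.2508, 0.1043]
tcp_rot: [-3.099, -0.515, -0.001]
contact_force: [0.9, -0.9, 0.8]
gripper_width: 0.0878
finger_force: 0.0
```

{"fn": "arm_command", "kwargs": {
  "increments": [
    {"dp": [-0.0085, -0.103, 0], "turn": 0, "hand": 1},
    {"dp": [0, 0, 0], "turn": 0, "hand": 1},
    {"dp": [0, 0, 0], "turn": 0, "hand": 1},
    {"dp": [0, 0, 0], "turn": 0, "hand": 1}
  ]
}}

```text
time_s: 15.4
tcp_pos: [0.3944, 0.2777, 0.1041]
tcp_rot: [3.098, 0.516, 0.0]
contact_force: [-0.0, -0.3, 0.6]
gripper_width: 0.088
finger_force: 0.0
```

```bash
python3 go.py .3945,.278,.013; python3 - <<'E'
from h import *
a=save("scene","s5");b=save("top","t5")
cv2.imwrite("pics/s5z.png",np.hstack([cv2.resize(a[90:240,190:360][:,:,::-1],(400,353),interpolation=2),cv2.resize(b[130:280,110:280][:,:,::-1],(400,353),interpolation=2)]))
E
```

```text
15.4 [0.3944 0.2777 0.1041] w 0.088 F [-0.  -0.3  0.6] q [ 0.54 -0.22  1.74 -0.    1.62  1.78] 
R [[0.946, 0.324, 0.0], [0.324, -0.946, -0.001], [-0.0, 0.001, -1.0]]
.3945,.278,.013 total dp [ 0.0006 -0.001   0.3036] mm 91
```

View pics/s5z.png

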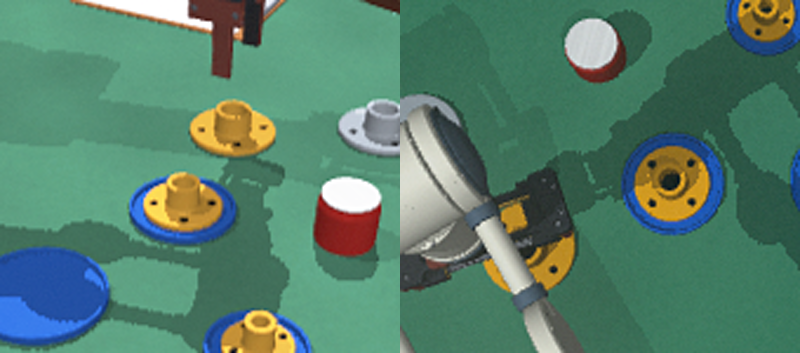

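The medium flange lies flat and centred in its tray, at (183,207) in the scene half and (673,182) in the top half. The gripper is over the large flange. I'll descend and grip.

{"fn": "arm_command", "kwargs": {
  "increments": [
    {"dp": [0, 0, 0.07], "turn": 0, "hand": 1},
    {"dp": [0, 0, 0.07], "turn": 0, "hand": 1},
    {"dp": [0, 0, 0.07], "turn": 0, "hand": 1},
    {"dp": [0, 0, 0.05], "turn": 0, "hand": 1},
    {"dp": [0, 0, 0.025], "turn": 0, "hand": 1}
  ]
}}

```text
time_s: 15.92
tcp_pos: [0.3938, 0.2763, 0.0162]
tcp_rot: [3.098, 0.512, -0.005]
contact_force: [-0.6, -0.4, -0.4]
gripper_width: 0.0878
finger_force: 0.0
```

{"fn": "arm_command", "kwargs": {
  "increments": [
    {"dp": [0, 0, 0.015], "turn": 0, "hand": 1},
    {"dp": [0, 0, 0], "turn": 0, "hand": 1},
    {"dp": [0, 0, 0], "turn": 0, "hand": 1}
  ]
}}

```text
time_s: 16.17
tcp_pos: [0.3949, 0.278, 0.015]
tcp_rot: [-3.099, -0.515, -0.002]
contact_force: [-0.2, -0.2, 0.3]
gripper_width: 0.0881
finger_force: 0.0
```

{"fn": "arm_command", "kwargs": {
  "increments": [
    {"dp": [0, 0, 0], "turn": 0, "hand": -1},
    {"dp": [0, 0, 0], "turn": 0, "hand": -1},
    {"dp": [0, 0, 0], "turn": 0, "hand": -1},
    {"dp": [0, 0, 0], "turn": 0, "hand": -1},
    {"dp": [0, 0, 0], "turn": 0, "hand": -1}
  ],
  "grip_force": 55
}}

```text
time_s: 16.58
tcp_pos: [0.3944, 0.2783, 0.0145]
tcp_rot: [-3.099, -0.516, -0.001]
contact_force: [-0.9, -0.9, 1.1]
gripper_width: 0.0582
finger_force: 0.0
```

{"fn": "arm_command", "kwargs": {
  "increments": [
    {"dp": [0, 0, 0], "turn": 0, "hand": -1},
    {"dp": [0, 0, 0], "turn": 0, "hand": -1},
    {"dp": [0, 0, 0], "turn": 0, "hand": -1},
    {"dp": [0, 0, 0], "turn": 0, "hand": -1},
    {"dp": [0, 0, 0], "turn": 0, "hand": -1}
  ]
}}

```text
time_s: 17.0
tcp_pos: [0.3945, 0.2776, 0.0142]
tcp_rot: [3.098, 0.515, 0.0]
contact_force: [1.5, -4.5, 1.4]
gripper_width: 0.045
finger_force: 55.0
```

```bash
python3 go.py .3945,.278,.104 .470,-.102,.104
```

```text
17.0 [0.3945 0.2776 0.0142] w 0.045 F [ 1.5 -4.5  1.4] q [ 0.54 -0.17  1.85 -0.    1.45  1.78] 
R [[0.946, 0.324, 0.0], [0.324, -0.946, -0.001], [-0.0, 0.001, -1.0]]
.3945,.278,.104 total dp [ 0.0005 -0.0009 -0.2994] mm 90
.470,-.102,.104 total dp [-0.1718  1.2799  0.0014] mm 387
```

{"fn": "arm_command", "kwargs": {
  "increments": [
    {"dp": [0, 0, -0.03], "turn": 0, "hand": -1},
    {"dp": [0, 0, -0.06], "turn": 0, "hand": -1},
    {"dp": [0, 0, -0.08], "turn": 0, "hand": -1},
    {"dp": [0, 0, -0.08], "turn": 0, "hand": -1},
    {"dp": [0, 0, -0.05], "turn": 0, "hand": -1}
  ]
}}

```text
time_s: 17.42
tcp_pos: [0.394, 0.2788, 0.106]
tcp_rot: [-3.097, -0.516, -0.0]
contact_force: [0.3, 0.2, -5.1]
gripper_width: 0.0451
finger_force: 55.0
```

{"fn": "arm_command", "kwargs": {
  "increments": [
    {"dp": [-0.006, 0.045, 0], "turn": 0, "hand": -1},
    {"dp": [-0.0115, 0.086, 0], "turn": 0, "hand": -1},
    {"dp": [-0.0115, 0.086, 0], "turn": 0, "hand": -1},
    {"dp": [-0.0115, 0.086, 0], "turn": 0, "hand": -1},
    {"dp": [-0.0115, 0.086, 0], "turn": 0, "hand": -1}
  ]
}}

```text
time_s: 17.83
tcp_pos: [0.4164, 0.1621, 0.1033]
tcp_rot: [-3.098, -0.517, 0.003]
contact_force: [0.4, 0.7, -5.5]
gripper_width: 0.0449
finger_force: 55.0
```

{"fn": "arm_command", "kwargs": {
  "increments": [
    {"dp": [-0.0115, 0.086, 0], "turn": 0, "hand": -1},
    {"dp": [-0.0115, 0.086, 0], "turn": 0, "hand": -1},
    {"dp": [-0.0115, 0.086, 0], "turn": 0, "hand": -1},
    {"dp": [-0.0115, 0.086, 0], "turn": 0, "hand": -1},
    {"dp": [-0.0115, 0.086, 0], "turn": 0, "hand": -1}
  ]
}}

```text
time_s: 18.25
tcp_pos: [0.4421, 0.0344, 0.1033]
tcp_rot: [-3.097, -0.516, 0.002]
contact_force: [-0.2, -0.3, -6.2]
gripper_width: 0.0451
finger_force: 55.0
```

{"fn": "arm_command", "kwargs": {
  "increments": [
    {"dp": [-0.0115, 0.086, 0], "turn": 0, "hand": -1},
    {"dp": [-0.0115, 0.086, 0], "turn": 0, "hand": -1},
    {"dp": [-0.0115, 0.086, 0], "turn": 0, "hand": -1},
    {"dp": [-0.0115, 0.086, 0], "turn": 0, "hand": -1},
    {"dp": [-0.0115, 0.086, 0], "turn": 0, "hand": -1}
  ]
}}

```text
time_s: 18.67
tcp_pos: [0.4678, -0.0931, 0.1033]
tcp_rot: [-3.097, -0.516, 0.002]
contact_force: [0.6, -0.1, -5.2]
gripper_width: 0.0452
finger_force: 55.0
```

{"fn": "arm_command", "kwargs": {
  "increments": [
    {"dp": [-0.005, 0.031, 0], "turn": 0, "hand": -1},
    {"dp": [0, 0, 0], "turn": 0, "hand": -1},
    {"dp": [0, 0, 0], "turn": 0, "hand": -1},
    {"dp": [0, 0, 0], "turn": 0, "hand": -1},
    {"dp": [0, 0, 0], "turn": 0, "hand": -1}
  ]
}}

```text
time_s: 19.08
tcp_pos: [0.4696, -0.1007, 0.1039]
tcp_rot: [-3.098, -0.518, 0.0]
contact_force: [0.3, 0.9, -6.3]
gripper_width: 0.0453
finger_force: 55.0
```

```bash
python3 go.py .470,-.102,.0185; python3 - <<'E'
from h import *
a=save("scene","s6");b=save("top","t6")
cv2.imwrite("pics/s6z.png",np.hstack([cv2.resize(a[130:280,130:300][:,:,::-1],(400,353),interpolation=2),cv2.resize(b[130:280,220:390][:,:,::-1],(400,353),interpolation=2)]))
E
```

```text
19.08 [ 0.4696 -0.1007  0.1039] w 0.0453 F [ 0.3  0.9 -6.3] q [-0.28 -0.23  1.74  0.    1.62  0.96] 
R [[0.946, 0.325, -0.0], [0.325, -0.946, 0.001], [-0.0, -0.001, -1.0]]
.470,-.102,.0185 total dp [-0.0003  0.0049  0.2847] mm 85
```

View pics/s6z.png

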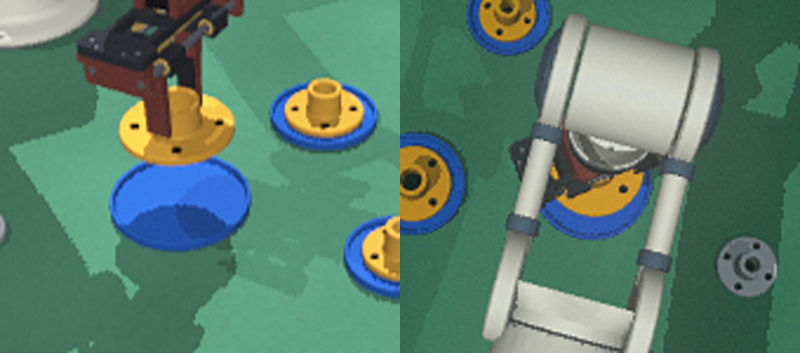

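The large flange hangs level at (177,130) over its tray at (180,200) in the scene half, and inside the tray's outline in the top half. I'll lower it.

{"fn": "arm_command", "kwargs": {
  "increments": [
    {"dp": [0, 0.002, 0.04], "turn": 0, "hand": -1},
    {"dp": [0, 0, 0.06], "turn": 0, "hand": -1},
    {"dp": [0, 0, 0.06], "turn": 0, "hand": -1},
    {"dp": [0, 0, 0.06], "turn": 0, "hand": -1},
    {"dp": [0, 0, 0.035], "turn": 0, "hand": -1}
  ]
}}

```text
time_s: 19.6
tcp_pos: [0.4685, -0.1017, 0.0244]
tcp_rot: [-3.097, -0.516, 0.005]
contact_force: [-0.2, -0.7, -5.6]
gripper_width: 0.0454
finger_force: 55.0
```

{"fn": "arm_command", "kwargs": {
  "increments": [
    {"dp": [0, 0, 0.006], "turn": 0, "hand": -1},
    {"dp": [0, 0, 0.005], "turn": 0, "hand": -1},
    {"dp": [0, 0, 0.004], "turn": 0, "hand": -1},
    {"dp": [0, 0, 0.004], "turn": 0, "hand": -1},
    {"dp": [0, 0, 0], "turn": 0, "hand": -1}
  ]
}}

```text
time_s: 20.02
tcp_pos: [0.4706, -0.1026, 0.0228]
tcp_rot: [3.098, 0.516, 0.002]
contact_force: [0.1, 0.3, -6.2]
gripper_width: 0.045
finger_force: 55.0
```

{"fn": "arm_command", "kwargs": {
  "increments": [
    {"dp": [0, 0, 0.003], "turn": 0, "hand": -1},
    {"dp": [0, 0, 0.002], "turn": 0, "hand": -1},
    {"dp": [0, 0, 0], "turn": 0, "hand": -1}
  ]
}}

```text
time_s: 20.27
tcp_pos: [0.4701, -0.1026, 0.0206]
tcp_rot: [3.099, 0.516, 0.001]
contact_force: [0.1, 0.4, -6.3]
gripper_width: 0.0451
finger_force: 55.0
```

{"fn": "arm_command", "kwargs": {
  "increments": [
    {"dp": [0, 0, 0.003], "turn": 0, "hand": -1},
    {"dp": [0, 0, 0.003], "turn": 0, "hand": -1},
    {"dp": [0, 0, 0], "turn": 0, "hand": -1}
  ]
}}

```text
time_s: 20.52
tcp_pos: [0.4699, -0.1024, 0.0184]
tcp_rot: [-3.099, -0.516, 0.001]
contact_force: [1.0, -0.0, -6.5]
gripper_width: 0.0452
finger_force: 55.0
```

{"fn": "arm_command", "kwargs": {
  "increments": [
    {"dp": [0, 0, 0.002], "turn": 0, "hand": -1},
    {"dp": [0, 0, 0], "turn": 0, "hand": -1}
  ]
}}

```text
time_s: 20.68
tcp_pos: [0.47, -0.1025, 0.0183]
tcp_rot: [3.099, 0.516, -0.0]
contact_force: [-1.7, -0.3, -3.6]
gripper_width: 0.0451
finger_force: 55.0
```

{"fn": "arm_command", "kwargs": {
  "increments": [
    {"dp": [0, 0, 0.002], "turn": 0, "hand": -1},
    {"dp": [0, 0, 0], "turn": 0, "hand": -1}
  ]
}}

```text
time_s: 20.85
tcp_pos: [0.47, -0.1024, 0.0182]
tcp_rot: [3.099, 0.516, 0.0]
contact_force: [-4.8, 1.6, 1.7]
gripper_width: 0.0451
finger_force: 55.0
```

{"fn": "arm_command", "kwargs": {
  "increments": [
    {"dp": [0, 0, 0], "turn": 0, "hand": 0.9},
    {"dp": [0, 0, 0], "turn": 0, "hand": 0.9},
    {"dp": [0, 0, 0], "turn": 0, "hand": 0.9},
    {"dp": [0, 0, 0], "turn": 0, "hand": 0.9},
    {"dp": [0, 0, 0], "turn": 0, "hand": 0.9}
  ]
}}

```text
time_s: 21.27
tcp_pos: [0.4703, -0.1026, 0.0177]
tcp_rot: [3.099, 0.516, 0.001]
contact_force: [-0.4, -0.7, -0.2]
gripper_width: 0.0751
finger_force: 0.0
```

{"fn": "arm_command", "kwargs": {
  "increments": [
    {"dp": [0, 0, -0.03], "turn": 0, "hand": 0.9},
    {"dp": [0, 0, -0.06], "turn": 0, "hand": 0.9},
    {"dp": [0, 0, -0.08], "turn": 0, "hand": 0.9},
    {"dp": [0, 0, -0.1], "turn": 0, "hand": 0.9},
    {"dp": [0, 0, -0.1], "turn": 0, "hand": 0.9}
  ]
}}

```text
time_s: 21.68
tcp_pos: [0.4696, -0.1024, 0.1299]
tcp_rot: [-3.099, -0.516, 0.001]
contact_force: [1.2, -0.3, 0.6]
gripper_width: 0.0833
finger_force: 0.0
```

{"fn": "arm_command", "kwargs": {
  "increments": [
    {"dp": [0, 0, -0.1], "turn": 0, "hand": 0.9},
    {"dp": [0, 0.1, -0.1], "turn": 0, "hand": 0.9},
    {"dp": [0, 0.1, -0.05], "turn": 0, "hand": 0.9},
    {"dp": [0, 0.1, 0], "turn": 0, "hand": 0.9},
    {"dp": [0, 0.1, 0], "turn": 0, "hand": 0.9}
  ]
}}

```text
time_s: 22.1
tcp_pos: [0.5098, -0.217, 0.206]
tcp_rot: [3.096, 0.516, 0.006]
contact_force: [-0.1, -0.2, -1.1]
gripper_width: 0.0833
finger_force: 0.0
```

{"fn": "arm_command", "kwargs": {
  "increments": [
    {"dp": [0, 0.1, 0], "turn": 0, "hand": 0.9},
    {"dp": [0, 0.1, 0], "turn": 0, "hand": 0.9},
    {"dp": [0, 0.1, 0], "turn": 0, "hand": 0.9},
    {"dp": [0, 0, 0], "turn": 0, "hand": 0.9},
    {"dp": [0, 0, 0], "turn": 0, "hand": 0.9}
  ]
}}

```text
time_s: 22.52
tcp_pos: [0.5376, -0.3017, 0.2023]
tcp_rot: [-3.098, -0.512, 0.002]
contact_force: [0.0, 0.4, -0.9]
gripper_width: 0.0838
finger_force: 0.0
```

```bash
python3 go.py; python3 - <<'E'
from h import *
a=save("scene","s7");b=save("top","t7")
for n,x,y in(("gold_small",.676,-.008),("gold_medium",.469,.107),("gold_large",.47,-.102)):
    print(n,fit(a,"scene",n,x,y,.004),fit(b,"top",n,x,y,.004))
for n in("grey_small","grey_large","tin"):
    for r in models.masks_of("top",n)[:1]: print(n,np.round(r["box"]))
cv2.imwrite("pics/s7z.png",np.hstack([cv2.resize(a[110:290,130:350][:,:,::-1],(400,327),interpolation=2),cv2.resize(b[110:260,90:370][:,:,::-1],(400,214),interpolation=2)[np.r_[0:214,[213]*113]]]))
E
```

```text
22.52 [ 0.5376 -0.3017  0.2023] w 0.0838 F [ 0.   0.4 -0.9] q [-0.57  0.13  1.22  0.    1.79  0.68] 
R [[0.947, 0.322, -0.001], [0.322, -0.947, 0.001], [-0.001, -0.001, -1.0]]
gold_small [ 0.9283  0.676  -0.0053] [ 0.9469  0.674  -0.0067]
gold_medium [0.9473 0.469  0.1097] [0.9606 0.4677 0.1083]
gold_large [ 0.9577  0.4707 -0.1007] [ 0.9657  0.4693 -0.1007]
grey_large [ 98. 168. 134. 209.]
tin [179. 138. 207. 167.]
```

View pics/s7z.png

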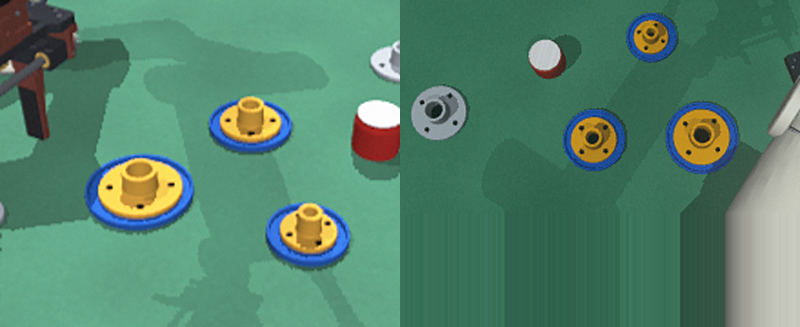

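All three gold flanges lie flat and centred in their own trays: (140,185), (250,120) and (310,230) in the scene half. The tin and the large grey flange are where they were, and the arm is well clear, so I'll hand in.

```bash
python3 -c "
from bench import manip;print(manip.finish_job())"
```

```text
the job is handed in; nothing more can be done
None
```

The job is handed in: all three gold flanges lie flat, hub up and within about 3 mm of centre in their own trays, and the arm touched neither the grey flanges nor the tin, though the arm hid the small grey flange in the last check.

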